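# Slacken two gas outlet caps of unknown thread hand

### The arm

A 6-joint arm with a two-finger parallel gripper is mounted at the origin on the work surface. World frame = base frame: x ahead of the robot, y to its left, z up, the work surface at z = 0. Lengths are in m, angles in rad, forces in N, time in s.
With the tool pointing down it reaches from about 0.375 to 0.75 m from the base axis. Payload 9 kg.
Tool frame: the origin (TCP) lies at the very end of the fingers, on their centre line; the grasp point (between the pads) lies 19 mm behind it; z points along the fingers, y is the direction in which the jaws open and shut (so a half turn about z gives the same grasp; the last joint's range is limited). The gripper opens to 85 mm and grips with 20 to 120 N. Pads are 22 mm wide; open, the fingers measure 114 mm over their backs; the gripper's body (76 mm by 85 mm) begins 54 mm behind the grasp point. The pads swing forward as they close: fully open they stand 13 mm farther back than shut.
Start: joints at [-1.423, 0.104, 0.097, 1.564, 0, 1.353], TCP at [0.215, -0.56, 0.231] pointing down, gripper open.
Joint ranges: [-2.99, 2.99], [-0.84, 1.86], [-1.1, 1.16], [-1.84, 2.11], [-1.51, 1.56], [-3.14, 3.14]. Speed limits (rad/s): [2.22, 2.22, 2.57, 3.14, 3.14, 3.14].

### API

Orientations are given as a unit quaternion [x, y, z, w].
In Python, from bench import sense, snapshot, camera_info, finish_job gives the robot as it stands. The module is installed in compiled form; this text tells all that it offers.
- The arm moves only by the shell command python3 -m inch 'ROWS' [FORCE]. ROWS is JSON, a list that holds one entry, the list of rows, each a list of 7 numbers: the gripper command: -1 is shut, 1 is fully open, values between are in proportion, then the shift along the tool's x, y, z in m, then the turn, a rotation vector about the tool's x, y, z in degrees. A call has 1 to 12 rows; each row shifts and turns the commanded pose from where the row before left it, along the tool's axes as they then stand; what a row does not reach is not made up. A row lasts 1/10 s, in which the tool goes at most 50 mm and 8.59 degrees, less where a joint would pass 70% of its speed; a pose out of reach is approached as far as the arm can. A call with a gripper value outside its range is refused whole. The fingers move at their own pace and stop on an object; FORCE is the grip in N (left out, the last holds). Time passes only in rows, so rows that do not move let the fingers close. It gives the time, the measured TCP pose, the force and the opening at its end, in the units of the state.
- sense(): the state, without advancing time (a new reading comes with each control period).
- snapshot(name): name is "scene" or "side" or "wrist"; returns the picture (420x560x3 uint8, blue, green, red); there is no depth.
- camera_info(name): a dict with "fx", "fy", "cx", "cy" (pixels), "R" (3x3) and "t" (3): a world point X has camera coordinates R X + t; the wrist camera has in their place "T_tool_cam" (4x4, takes a point from camera to tool coordinates, whose origin is the TCP and whose axes are the flange's). Camera axes: x right, y down, z forward; pixel columns grow to the right and rows downward; lengths in m; the calibration is good to about 2 mm. A picture is of the moment at which its call begins: read the wrist's pose just before it. camera_info takes no time and is no camera call.
- finish_job(): hands the job in, once; it reports no verdict.
The state is a dict: "time": time; "joint_pos": joint angles; "joint_vel": joint speeds; "joint_torque": joint torques, N m; "tool_pos": TCP position; "tcp_rot": TCP orientation; "wrist_force": force on the tool from outside, world axes, zero at the start; "torque": the same for the moment, N m; "finger_gap": opening from 0.0 (shut) to 1.0 (fully open).
Only numpy, scipy, OpenCV 4.12 (cv2) and the standard library are available. Lean on these libraries where they do the work, as an engineer would, in place of code of your own. Each camera call takes 0.05 s, during which the arm holds its last target.

### The job

Slacken the winged brass caps of both bench gas outlets by about a quarter turn each, so that they can later be spun off by hand. A cap may have a left-hand thread and nothing shows which, so feel each one gently both ways and never force a cap that binds, or its thin stem will be twisted; leave the glassware and the weight where they stand.

Things in the scene. Friction and masses are not known exactly. Their poses are not given: they have to be found in the camera images.
- wing_a (a point): centre of the upright flat wing of outlet a's brass cap, on the cap's vertical axis, 141 mm above the bench. The wing is 10 mm thick (this point's y), 82 mm long over its rounded ends (point x), 32 mm tall (16 mm above and below this point); pinch it across its thickness from above. The round collar under it is 38 mm across, its top 16 mm below this point. z is up; the point turns with the cap.
- cap_a (a joint): how far cap a is unscrewed, rad: 0 is fully home, it grows as it comes loose, whichever way that is (quarter turn: 1.57). It starts home to within 0.05, so the wrong way may still give that little. Thread friction about 0.18 N m throughout; it stays where left and does not rise. The thread may be left- or right-hand, each cap on its own; only feel tells.
- stem_a (a joint): elastic twist of the thin stem that carries cap a, rad, positive anticlockwise from above, about 4 N m per rad, so it shows the torque on the cap. Loosening takes about 0.045; tightening a cap that is home winds it up further and beyond 0.13 (0.52 N m) it is damaged. It springs back when let go; the cap turns with it.
- pillar_a: a gas outlet on the bench: grey pillar with a steel foot 90 mm across; its origin is the centre of the underside of the foot, standing on the bench (the pillar is fixed)
- wing_b (a point): centre of the upright flat wing of outlet b's brass cap, on the cap's vertical axis, 141 mm above the bench. The wing is 10 mm thick (this point's y), 82 mm long over its rounded ends (point x), 32 mm tall (16 mm above and below this point); pinch it across its thickness from above. The round collar under it is 38 mm across, its top 16 mm below this point. z is up; the point turns with the cap.
- cap_b (a joint): how far cap b is unscrewed, rad: 0 is fully home, it grows as it comes loose, whichever way that is (quarter turn: 1.57). It starts home to within 0.05, so the wrong way may still give that little. Thread friction about 0.18 N m throughout; it stays where left and does not rise. The thread may be left- or right-hand, each cap on its own; only feel tells.
- stem_b (a joint): elastic twist of the thin stem that carries cap b, rad, positive anticlockwise from above, about 4 N m per rad, so it shows the torque on the cap. Loosening takes about 0.045; tightening a cap that is home winds it up further and beyond 0.13 (0.52 N m) it is damaged. It springs back when let go; the cap turns with it.
- pillar_b: a gas outlet on the bench: grey pillar with a steel foot 90 mm across; its origin is the centre of the underside of the foot, standing on the bench (the pillar is fixed)
- bottle: bystander: loose amber glass bottle, 56 mm across, 105 mm tall, upright; origin at the centre of its underside
- beaker: bystander: loose clear beaker, 66 mm across, 80 mm tall; origin at the centre of its underside
- weight: bystander: loose steel weight, 40 mm across, 48 mm tall; origin at the centre of its underside
Mind the look-alikes: they are no part of the job. What is shaped like the pillar_b but blue is not meant.

How it is judged:
By the outcome, as a careful person would: the job done as asked, in the order asked, and still so for the second after the job is handed in, with the robot touching nothing.
It also fails if it takes over 72 s, if anything falls off the work surface, if the arm or the gripper's body presses on something with over 40 N, if the wrist force passes 120 N, or if a joint passes its speed limit or range.

## Working session

There is one attempt and no reset: what is moved stays moved. The work goes in short steps, Python scripts to look and compute and a shell command to move; the robot and the scene stay as the last step left them, time stands still between calls to the robot, and variables do not carry over. Pictures are saved under pics/ and viewed, and the job is handed in when it is done.

```bash
mkdir -p pics; python3 - <<'E'
from bench import *
import cv2
print(sense())
for n in("scene","side","wrist"):
    cv2.imwrite(f"pics/{n}0.png",snapshot(n)); print(n,camera_info(n))
E
```

```text
{'time': 0.0, 'joint_pos': array([-1.42273940e+00,  1.04678151e-01,  9.64352893e-02,  1.56391470e+00,
        8.22200287e-06,  1.35307982e+00]), 'joint_vel': array([-0.00051875,  0.0005529 ,  0.00010636, -0.0008746 ,  0.00031406,
        0.00133169]), 'joint_torque': array([-2.66482721e-04, -5.56926370e+01,  5.03657198e+01,  1.69893808e-02,
       -4.20218885e-04,  2.98606260e-06]), 'tool_pos': array([ 0.2145521 , -0.55995271,  0.23051602]), 'tcp_rot': array([ 9.83322559e-01,  1.81868859e-01,  2.78093984e-05, -6.80059229e-04]), 'wrist_force': array([ 0.50585232,  1.02291754, -0.06826731]), 'torque': array([-0.00139883, -0.00275715,  0.03607497]), 'finger_gap': 1.0005857619122664}
scene {'fx': 404.3360433532061, 'fy': 404.3360433532061, 'cx': 285.14140016711474, 'cy': 212.3924147356433, 'R': array([[-0.47024688,  0.88232575,  0.01921314],
       [ 0.55912118,  0.31469358, -0.76704071],
       [-0.68282602, -0.34995603, -0.64131069]]), 't': array([ 0.24845016, -0.28899098,  1.29220353])}
side {'fx': 441.12625136212705, 'fy': 441.12625136212705, 'cx': 281.4673934820705, 'cy': 210.72400940318997, 'R': array([[-0.9812882 , -0.19254195,  0.0010296 ],
       [-0.13107084,  0.66406505, -0.73609649],
       [ 0.14104573, -0.72245775, -0.67687584]]), 't': array([0.60234589, 0.11630861, 0.88063247])}
wrist {'fx': 363.3996685878344, 'fy': 363.3996685878344, 'cx': 280.1146286200295, 'cy': 206.31227436540644, 'T_tool_cam': array([[ 1.08731907e-04, -9.59905049e-01, -2.80325319e-01,
         7.03963164e-02],
       [ 9.99999358e-01,  4.20539901e-04, -1.05215804e-03,
         2.55394687e-04],
       [ 1.12785980e-03, -2.80325025e-01,  9.59904479e-01,
        -1.42627203e-01],
       [ 0.00000000e+00,  0.00000000e+00,  0.00000000e+00,
         1.00000000e+00]])}
```

View pics/scene0.png

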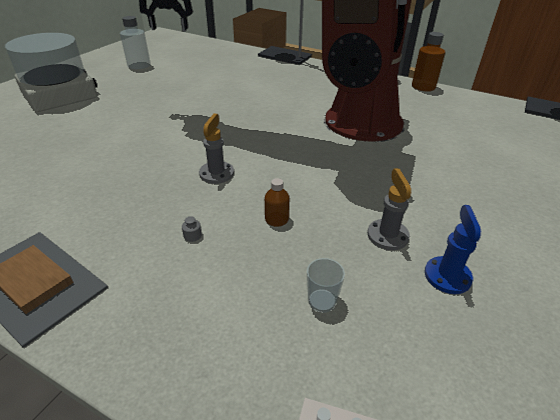

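View pics/side0.png

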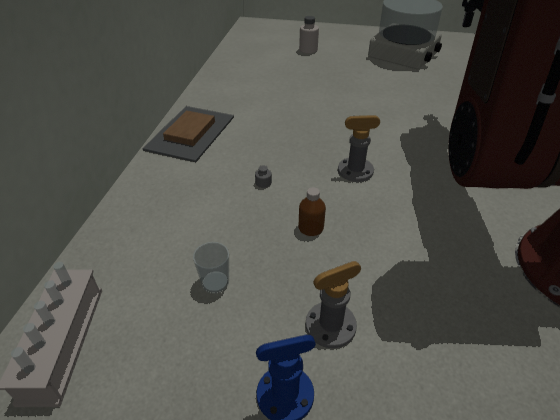

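View pics/wrist0.png

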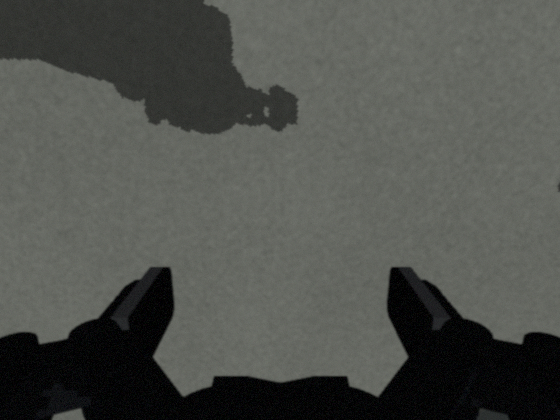

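The scene view shows two grey pillars with brass wings, at scene (212,130) and (400,185), which are (362,123) and (337,277) in the side view. The blue look-alike is at scene (465,225), side (287,348). The bottle, beaker and weight stand between and beside the pillars. Next I'll make a close crop and measure the wings.

```bash
cat > h.py <<'E'
import numpy as np,cv2
from bench import *
def ray(n,p):
    c=camera_info(n);R,t=c["R"],c["t"]
    d=R.T@np.array([(p[0]-c["cx"])/c["fx"],(p[1]-c["cy"])/c["fy"],1]);return -R.T@t,d
def atz(n,p,z):
    o,d=ray(n,p);return o+d*(z-o[2])/d[2]
def proj(n,X):
    c=camera_info(n);x=c["R"]@np.array(X)+c["t"];return np.array([c["fx"]*x[0]/x[2]+c["cx"],c["fy"]*x[1]/x[2]+c["cy"]])
def tri(p,q):
    (a,d),(b,e)=ray("scene",p),ray("side",q)
    s=np.linalg.lstsq(np.c_[d,-e],b-a,rcond=None)[0];u=a+d*s[0];v=b+e*s[1];return (u+v)/2,np.linalg.norm(u-v)
E
python3 - <<'E'
from h import *
A=cv2.imread("pics/scene0.png");B=cv2.imread("pics/side0.png")
a=A[105:285,180:490];b=B[100:420,240:400]
cv2.imwrite("pics/cropA.png",cv2.resize(a,None,fx=2.5,fy=2.5,interpolation=2));cv2.imwrite("pics/cropB.png",cv2.resize(b,None,fx=1.8,fy=1.8,interpolation=2))
for n,I in(("scene",A),("side",B)):
    H=cv2.cvtColor(I,cv2.COLOR_BGR2HSV);m=cv2.inRange(H,(10,130,90),(28,255,255))
    k,l,s,c=cv2.connectedComponentsWithStats(m)
    for i in range(1,k):
        if s[i][4]>60:print(n,s[i],c[i])
E
```

```text
scene [420  47  25   7  79] [432.06329114  50.59493671]
scene [204 114  13  17  68] [208.66176471 121.73529412]
scene [394 168  17  26 123] [403.47154472 180.25203252]
scene [389 186  11  10  67] [394.17910448 190.52238806]
side [318 262  41  18 161] [336.78881988 269.77639752]
side [331 282  17   9  75] [340.16       287.25333333]
```

View pics/cropA.png

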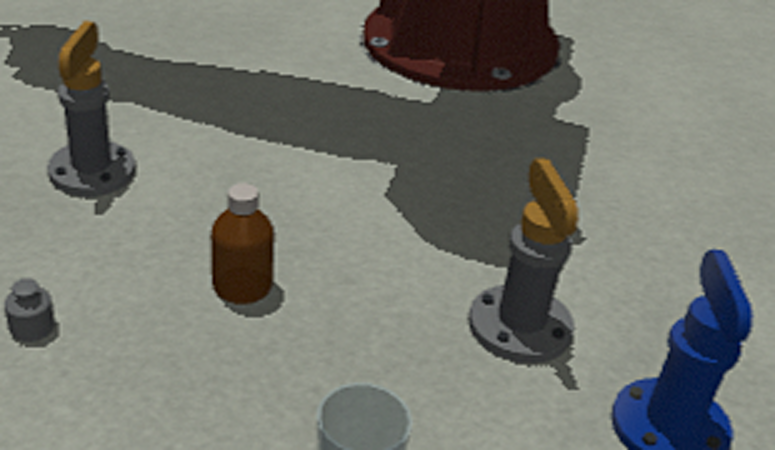

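View pics/cropB.png

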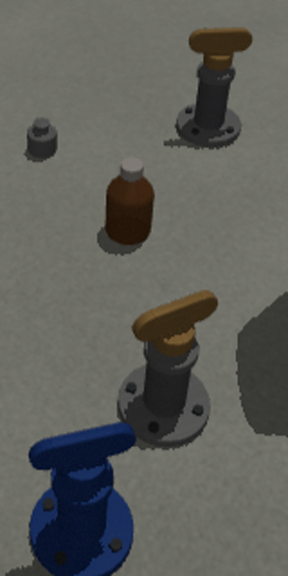

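```bash
cat > fit.py <<'E'
from h import *
from scipy.optimize import minimize
def model(x,y,yaw,h):
    th=np.linspace(0,2*np.pi,24)
    sx=np.where(np.cos(th)>=0,25,-25)/1000+.016*np.cos(th);sz=.016*np.sin(th)
    W=[];c,s=np.cos(yaw),np.sin(yaw)
    for o in(-.005,.005):
        W+=[(x+c*u-s*o,y+s*u+c*o,.141+w) for u,w in zip(sx,sz)]
    C=[(x+.019*np.cos(t),y+.019*np.sin(t),z) for t in th for z in(.125,.125-h)]
    return W,C
def P(n,L):
    c=camera_info(n) if n not in cc else cc[n]; cc[n]=c
    X=np.array(L)@c["R"].T+c["t"];return np.c_[c["fx"]*X[:,0]/X[:,2]+c["cx"],c["fy"]*X[:,1]/X[:,2]+c["cy"]]
cc={}
SC=8
def rend(n,p,roi):
    x0,y0,w,h=roi;m=np.zeros((h*SC,w*SC),np.float32)
    for L in model(*p):
        q=((P(n,L)+.5-[x0,y0])*SC).astype(np.float32)
        cv2.fillConvexPoly(m,cv2.convexHull(q).astype(np.int32),1)
    return cv2.resize(m,(w,h),interpolation=cv2.INTER_AREA)
def mask(I,roi):
    x,y,w,h=roi;H=I[y:y+h,x:x+w].astype(np.float32)
    r=H[...,2]-H[...,0];r=cv2.GaussianBlur(r,(3,3),.4);return np.clip((r-10)/50,0,1)
if __name__=="__main__":
    I={n:cv2.imread(f"pics/{n}0.png") for n in("scene","side")}
    for name,rs,rd,g in(("left",(195,105,35,45),(335,105,55,40),((210,125),(362,123))),("right",(380,160,40,50),(308,252,60,60),((401,183),(337,275)))):
        X,e=tri(*g);print(name,X,e)
        T={"scene":(rs,mask(I["scene"],rs)),"side":(rd,mask(I["side"],rd))}
        def cost(p,use=("scene","side")): return sum(((cv2.GaussianBlur(rend(n,p,T[n][0]),(0,0),.7)-cv2.GaussianBlur(T[n][1],(0,0),.7))**2).sum() for n in use)
        best=None
        for yaw in np.arange(0,np.pi,np.pi/8):
            r=minimize(cost,[X[0],X[1],yaw,.012],method="Nelder-Mead",options=dict(initial_simplex=np.array([X[0],X[1],yaw,.012])+np.vstack([np.zeros(4),np.diag([.01,.01,.2,.005])])))
            if best is None or r.fun<best.fun:best=r
        print(best.x,np.degrees(best.x[2]),best.fun,[cost(best.x,(n,)) for n in T],[t[1].sum() for t in T.values()])
        print("foot proj",proj("scene",[*best.x[:2],0]),proj("side",[*best.x[:2],0]))
        D=[]
        for n in T:
            a=T[n][1];b=rend(n,best.x,T[n][0]);D.append(cv2.resize(np.dstack([a*0,a,b])*255,(300,300),interpolation=0))
        cv2.imwrite(f"pics/fit_{name}.png",np.hstack(D))
    for nm,a,b in(("bottle top",(278,181),(313,193)),("weight",(191,220),(263,169)),("beaker",(325,270),(212,254)),("blue",(470,220),(286,346))):print(nm,tri(a,b))
E
python3 fit.py
```

```text
left [ 0.46958731 -0.23714438  0.13879578] 0.0024396314801612595
[ 0.47012827 -0.23547312  3.48307366  0.01301974] 199.56542043224536 149.4145050048828 [np.float32(23.430698), np.float32(125.98381)] [np.float32(273.6515), np.float32(309.23883)]
foot proj [215.91328472 173.92566604] [355.05798497 170.57031739]
right [0.48103611 0.22886168 0.14288788] 9.091510853897377e-05
[0.48088098 0.22756466 3.77503859 0.01155323] 216.2937789916868 224.83387756347656 [np.float32(35.079884), np.float32(189.754)] [np.float32(464.00385), np.float32(611.88513)]
foot proj [387.16356956 235.93940662] [330.21717936 325.72242254]
bottle top (array([ 0.54960803, -0.00704041,  0.10494725]), np.float64(0.0038760058082794842))
weight (array([ 0.68587344, -0.13957745,  0.04492745]), np.float64(0.0005175439300069243))
beaker (array([0.70858249, 0.17226834, 0.08077289]), np.float64(0.0005708307327534302))
blue (array([0.53577429, 0.36604261, 0.14631939]), np.float64(0.0006864030183359462))[ WARN:0@4.167] global loadsave.cpp:1063 imwrite_ Unsupported depth image for selected encoder is fallbacked to CV_8U.
```

```bash
cd pics; python3 -c "
import cv2,numpy as np
cv2.imwrite('fits.png',np.vstack([cv2.imread('fit_left.png'),cv2.imread('fit_right.png')]))"
```

```text
(no output)
```

View pics/fits.png

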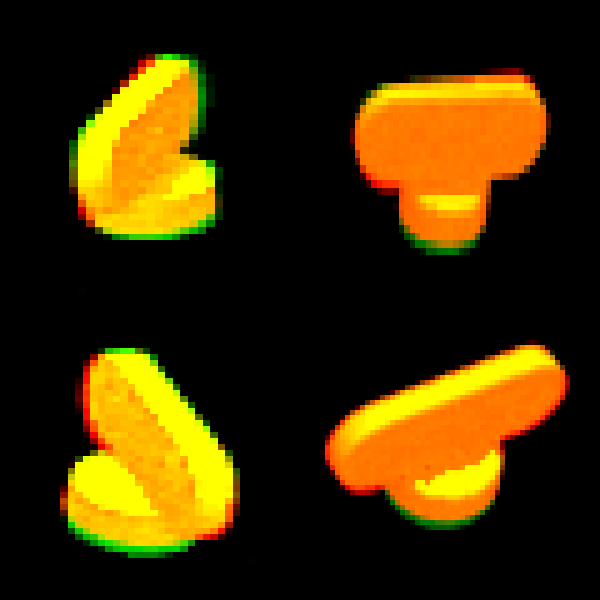

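The fits agree in both views to sub-pixel. Left wing: (0.470, -0.235), yaw 19.6°. Right wing: (0.481, 0.228), yaw 36.3°. The heights triangulated to 0.139–0.143, against 0.141 expected. The candidates were brass at scene (212,130) and (400,185), and blue at (465,225). The crops confirm the two brass-capped grey pillars are the ones meant. I'll go above the left one first.

```bash
python3 -m inch '[[[1,0.0394,-0.0235,0,0,0,0],[1,0.0394,-0.0235,0,0,0,0],[1,0.0394,-0.0235,0,0,0,0],[1,0.0394,-0.0235,0,0,0,0],[1,0.0394,-0.0235,0,0,0,0],[1,0.0394,-0.0235,0,0,0,0],[1,0.0394,-0.0235,0,0,0,0],[1,0.0394,-0.0235,0,0,0,0],[1,0.0394,-0.0235,0,0,0,0]]]' 40
python3 -m inch '[[[1,0,0,0,0,0,-8.5],[1,0,0,0,0,0,-8.5],[1,0,0,0,0,0,-8.5],[1,0,0,0,0,0,-8.5],[1,0,0,0,0,0,-8.5],[1,0,0,0,0,0,-8.5],[1,0,0,0,0,0,-8.5],[1,0,0,0,0,0,-8.5],[1,0,0,0,0,0,-8.5],[1,0,0,0,0,0,-8.5],[1,0,0,0,0,0,-8.5]]]'
python3 -m inch '[[[1,0,0,0,0,0,-8.5],[1,0,0,0,0,0,-8.5],[1,0,0,0,0,0,-8.5],[1,0,0,0,0,0,-8.5],[1,0,0,0,0,0,-8.5],[1,0,0,0,0,0,-8.5],[1,0,0,0,0,0,-8.5],[1,0,0,0,0,0,-8.5],[1,0,0,0,0,0,-8.5],[1,0,0,0,0,0,-8.5],[1,0,0,0,0,0,0],[1,0,0,0,0,0,0]]]'
cat >> h.py <<'E'
def st():
    from scipy.spatial.transform import Rotation as Ro
    s=sense();M=Ro.from_quat(s["tcp_rot"]).as_matrix()
    print("t %.2f"%s["time"],"pos",s["tool_pos"].round(4),"yaw %.2f"%np.degrees(np.arctan2(M[1,0],M[0,0])),"tilt",M[:2,2].round(4),"F_tool",(M.T@s["wrist_force"]).round(2),"Tz %.3f"%s["torque"][2],"T",s["torque"].round(3),"gap %.3f"%s["finger_gap"],"j6 %.2f"%s["joint_pos"][5]);return s,M
E
python3 - <<'E'
from h import *
s,M=st()
cv2.imwrite("pics/w1.png",snapshot("wrist"))
T=camera_info("wrist")["T_tool_cam"];c=camera_info("wrist")
for z in(.157,.141):
  for X in((.470,-.235),(.470+.041*np.cos(.342),-.235+.041*np.sin(.342)),(.470-.041*np.cos(.342),-.235-.041*np.sin(.342))):
    p=M.T@(np.array([*X,z])-s["tool_pos"]);q=T[:3,:3].T@(p-T[:3,3]);print(z,X,c["fx"]*q[0]/q[2]+c["cx"],c["fy"]*q[1]/q[2]+c["cy"])
E
```

```text
time: 1.05
tool_pos: [0.4709, -0.2342, 0.2312]
tcp_rot: [0.983, 0.182, 0.0, 0.0]
wrist_force: [-0.7, -0.9, 0.1]
finger_gap: 0.999
time: 2.15
tool_pos: [0.47, -0.2359, 0.231]
tcp_rot: [0.539, 0.842, -0.0, -0.0]
wrist_force: [-0.5, 0.5, -0.1]
finger_gap: 0.997
time: 3.35
tool_pos: [0.47, -0.2359, 0.2311]
tcp_rot: [-0.167, 0.986, 0.0, -0.0]
wrist_force: [-0.6, -1.2, 0.8]
finger_gap: 0.999
t 3.35 pos [ 0.47   -0.2359  0.2311] yaw -160.79 tilt [-0.0003  0.0001] F_tool [ 0.93 -0.91 -0.82] Tz -0.008 T [-0.016  0.    -0.008] gap 0.999 j6 -1.05
0.157 (0.47, -0.235) 281.56294917929654 220.1691518835061
0.157 (np.float64(0.5086255180574805), np.float64(-0.22124975073712294)) 281.9088161081151 279.07698500567636
0.157 (np.float64(0.4313744819425195), np.float64(-0.24875024926287703)) 281.18028351908487 154.99378247096044
0.141 (0.47, -0.235) 281.4398606809189 212.58451473360125
0.141 (np.float64(0.5086255180574805), np.float64(-0.22124975073712294)) 281.7704932892996 268.2930062005425
0.141 (np.float64(0.4313744819425195), np.float64(-0.24875024926287703)) 281.0763756080126 151.3406913202598
```

View pics/w1.png

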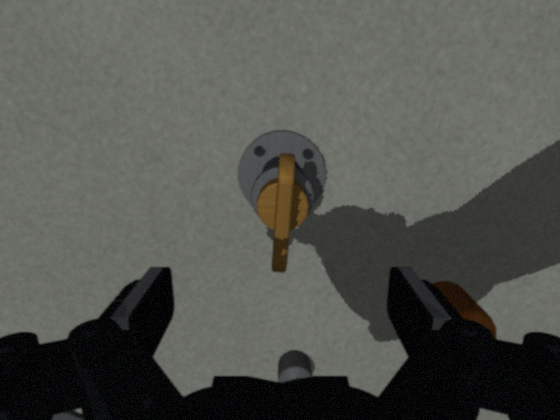

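```bash
cat > wfit.py <<'E'
import sys
from fit import *
from scipy.spatial.transform import Rotation as Ro
def wfit(img,pose,g,roi,tag):
    pos,q=pose;M=Ro.from_quat(q).as_matrix();c=dict(camera_info("wrist"));T=c["T_tool_cam"]
    # world->cam
    Rc=T[:3,:3].T@M.T; tc=-Rc@pos-T[:3,:3].T@T[:3,3]; c["R"]=Rc;c["t"]=tc;cc["w"]=c
    m=mask(img,roi)
    f=lambda p:((cv2.GaussianBlur(rend("w",p,roi),(0,0),.7)-cv2.GaussianBlur(m,(0,0),.7))**2).sum()
    best=min((minimize(f,np.array([g[0],g[1],g[2]+d,.013]),method="Nelder-Mead",options=dict(initial_simplex=np.array([g[0],g[1],g[2]+d,.013])+np.vstack([np.zeros(4),np.diag([.006,.006,.1,.003])]))) for d in(-.1,0,.1)),key=lambda r:r.fun)
    p=best.x;print(p,"yaw",np.degrees(p[2]),"cost",best.fun,m.sum())
    d=M.T@np.array([p[0]-pos[0],p[1]-pos[1],0]);print("tool shift",d.round(4))
    cv2.imwrite(f"pics/wf_{tag}.png",(cv2.resize(np.dstack([m*0,m,rend("w",p,roi)])*255,None,fx=4,fy=4,interpolation=0)).astype(np.uint8))
E
python3 - <<'E'
from wfit import *
s=sense();wfit(cv2.imread("pics/w1.png"),(s["tool_pos"],s["tcp_rot"]),(.470,-.235,3.483),(240,140,80,140),"1")
E
```

```text
[ 0.4706123  -0.23424736  3.41899659  0.01107639] yaw 195.8940749658527 cost 301.9054870605469 2637.185
tool shift [-0.0011  0.0014 -0.    ]
```

View pics/wf_1.png

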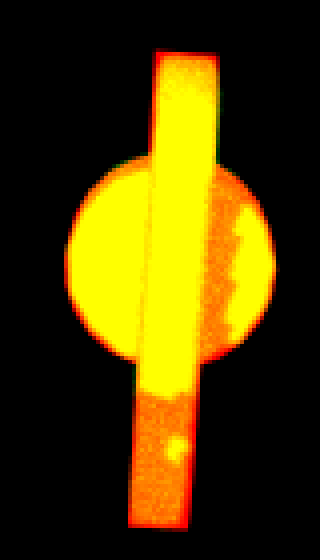

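The wrist camera sees the wing from (287,155) to (279,270). The fit puts it at yaw 195.9°, which I trust over the distant cameras. I'll correct to that, descend, then close.

```bash
python3 -m inch '[[[1,-0.0011,0.0014,0,0,0,3.3],[1,0,0,0.03,0,0,0],[1,0,0,0.03,0,0,0],[1,0,0,0.02,0,0,0],[1,0,0,0.012,0,0,0],[1,0,0,0.007,0,0,0],[1,0,0,0,0,0,0],[1,0,0,0,0,0,0]]]' 30
python3 -c "
from h import *
st();cv2.imwrite('pics/w2.png',snapshot('wrist'))"
```

```text
time: 4.2
tool_pos: [0.4711, -0.2347, 0.1333]
tcp_rot: [-0.14, 0.99, -0.001, 0.0]
wrist_force: [-0.0, -0.1, 0.1]
finger_gap: 1.002
t 4.20 pos [ 0.4711 -0.2347  0.1333] yaw -163.87 tilt [ 0.001  -0.0009] F_tool [ 0.05 -0.09 -0.08] Tz -0.025 T [ 0.012 -0.025 -0.025] gap 1.002 j6 -0.99
```

View pics/w2.png

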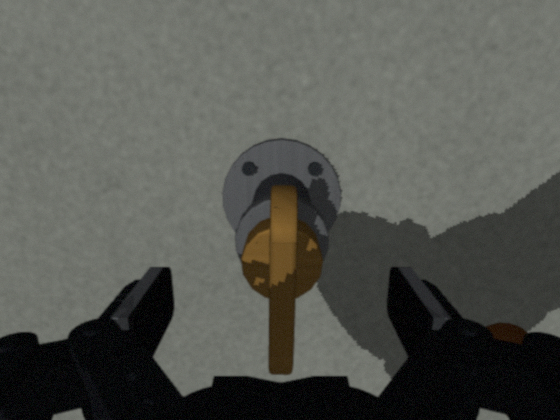

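```bash
python3 - <<'E'
from wfit import *
s=sense();wfit(cv2.imread("pics/w2.png"),(s["tool_pos"],s["tcp_rot"]),(.4706,-.2342,3.419),(225,170,110,215),"2")
E
```

```text
[ 4.69327052e-01 -2.34757768e-01  3.40894294e+00  1.33622404e-04] yaw 195.31804321121544 cost 1306.112060546875 5647.363
tool shift [ 0.0018  0.0005 -0.    ]
```

View pics/wf_2.png

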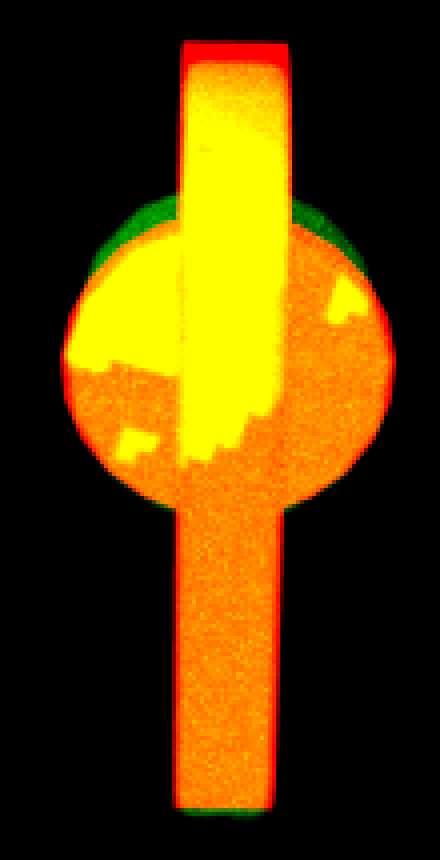

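```bash
python3 -m inch '[[[1,0,0.0005,0.001,0,0,0.6],[-0.3,0,0,0,0,0,0],[-1,0,0,0,0,0,0],[-1,0,0,0,0,0,0],[-1,0,0,0,0,0,0],[-1,0,0,0,0,0,0],[-1,0,0,0,0,0,0],[-1,0,0,0,0,0,0],[-1,0,0,0,0,0,0],[-1,0,0,0,0,0,0]]]' 40
python3 -c "
from h import *
st()"; python3 -m inch '[[[-1,0,0,0,0,0,0],[-1,0,0,0,0,0,0]]]'
python3 -c "
from h import *
st()"
```

```text
time: 5.25
tool_pos: [0.4706, -0.234, 0.1314]
tcp_rot: [-0.135, 0.991, -0.0, 0.0]
wrist_force: [0.6, -1.8, 0.9]
finger_gap: 0.109
t 5.25 pos [ 0.4706 -0.234   0.1314] yaw -164.45 tilt [ 0.0002 -0.0005] F_tool [-0.08 -1.85 -0.86] Tz -0.029 T [-0.364 -0.038 -0.029] gap 0.109 j6 -0.98
time: 5.45
tool_pos: [0.4706, -0.234, 0.1314]
tcp_rot: [-0.135, 0.991, -0.0, 0.0]
wrist_force: [-0.2, -2.5, 2.2]
finger_gap: 0.11
t 5.45 pos [ 0.4706 -0.234   0.1314] yaw -164.45 tilt [ 0.0002 -0.0005] F_tool [ 0.89 -2.36 -2.21] Tz -0.016 T [-0.475 -0.056 -0.016] gap 0.110 j6 -0.98
```

Gripped, with gap 0.11 (about 10 mm) and side force under 3 N. I'll feel anticlockwise first, in small steps.

```bash
for i in 1; do python3 -m inch '[[[-1,0,0,0,0,0,-1],[-1,0,0,0,0,0,-1],[-1,0,0,0,0,0,0],[-1,0,0,0,0,0,0]]]' >/dev/null; python3 -c "
from h import *
st()"; python3 -m inch '[[[-1,0,0,0,0,0,-1],[-1,0,0,0,0,0,-1],[-1,0,0,0,0,0,0],[-1,0,0,0,0,0,0]]]'>/dev/null;python3 -c "
from h import *
st()"; done
```

```text
t 5.85 pos [ 0.4706 -0.234   0.1314] yaw -162.45 tilt [ 0.0002 -0.0004] F_tool [ 1.28 -2.73 -0.58] Tz -0.140 T [-0.637 -0.078 -0.14 ] gap 0.106 j6 -1.02
t 6.25 pos [ 0.4706 -0.234   0.1314] yaw -160.45 tilt [ 0.0002 -0.0005] F_tool [ 2.02 -3.67 -2.69] Tz -0.201 T [-0.882 -0.152 -0.201] gap 0.106 j6 -1.05
```

```bash
python3 -m inch '[[[-1,0,0,0,0,0,-1],[-1,0,0,0,0,0,-0.5],[-1,0,0,0,0,0,0],[-1,0,0,0,0,0,0]]]' >/dev/null; python3 -c "
from h import *
st()"
```

```text
t 6.65 pos [ 0.4706 -0.234   0.1314] yaw -158.95 tilt [ 0.0002 -0.0004] F_tool [ 0.53 -4.4  -2.48] Tz -0.307 T [-1.072 -0.101 -0.307] gap 0.106 j6 -1.08
```

The torque rises elastically from 0.20 to 0.31 N m over 1.5°, so anticlockwise binds (left-hand thread). I'll back off and feel clockwise.

```bash
python3 -m inch '[[[-1,0,0,0,0,0,1.5],[-1,0,0,0,0,0,1.5],[-1,0,0,0,0,0,1.5],[-1,0,0,0,0,0,1],[-1,0,0,0,0,0,1],[-1,0,0,0,0,0,1],[-1,0,0,0,0,0,0],[-1,0,0,0,0,0,0]]]' >/dev/null; python3 -c "
from h import *
st()";python3 -m inch '[[[-1,0,0,0,0,0,1],[-1,0,0,0,0,0,1],[-1,0,0,0,0,0,0],[-1,0,0,0,0,0,0]]]' >/dev/null; python3 -c "
from h import *
st()"
```

```text
t 7.45 pos [ 0.4706 -0.2339  0.1314] yaw -166.45 tilt [ 0.0002 -0.0003] F_tool [ 0.7  -5.41 -4.83] Tz 0.192 T [-1.179 -0.134  0.192] gap 0.108 j6 -0.95
t 7.85 pos [ 0.4706 -0.2339  0.1314] yaw -168.44 tilt [ 0.0001 -0.0002] F_tool [ 0.68 -4.71 -4.26] Tz 0.171 T [-1.043 -0.169  0.171] gap 0.104 j6 -0.91
```

```bash
python3 -m inch '[[[-1,0,0,0,0,0,1.5],[-1,0,0,0,0,0,2],[-1,0,0,0,0,0,0],[-1,0,0,0,0,0,0]]]' >/dev/null; python3 -c "
from h import *
st()";python3 -m inch '[[[-1,0,0,0,0,0,4],[-1,0,0,0,0,0,4],[-1,0,0,0,0,0,4],[-1,0,0,0,0,0,0]]]' >/dev/null; python3 -c "
from h import *
st()"
```

```text
t 8.25 pos [ 0.4706 -0.2338  0.1314] yaw -171.92 tilt [ 0.0002 -0.0001] F_tool [-0.1  -4.45 -5.27] Tz 0.146 T [-0.989 -0.135  0.146] gap 0.105 j6 -0.85
t 8.65 pos [ 0.4706 -0.2337  0.1314] yaw 175.96 tilt [0.0002 0.0002] F_tool [-0.98 -4.3  -5.19] Tz 0.191 T [-0.825 -0.164  0.191] gap 0.106 j6 -0.64
```

```bash
python3 -m inch '[[[-1,0,0,0,0,0,5],[-1,0,0,0,0,0,5],[-1,0,0,0,0,0,5],[-1,0,0,0,0,0,5],[-1,0,0,0,0,0,5],[-1,0,0,0,0,0,5],[-1,0,0,0,0,0,5],[-1,0,0,0,0,0,5],[-1,0,0,0,0,0,0]]]' >/dev/null; python3 -c "
from h import *
st()"
```

```text
t 9.55 pos [ 0.4708 -0.2332  0.1313] yaw 135.94 tilt [0.0007 0.0011] F_tool [-2.28 -0.36 -5.58] Tz 0.182 T [-0.342 -0.416  0.182] gap 0.113 j6 0.06
```

```bash
python3 -m inch '[[[-1,0,0,0,0,0,5],[-1,0,0,0,0,0,5],[-1,0,0,0,0,0,5],[-1,0,0,0,0,0,5],[-1,0,0,0,0,0,5],[-1,0,0,0,0,0,5],[-1,0,0,0,0,0,2],[-1,0,0,0,0,0,0],[-1,0,0,0,0,0,0]]]' >/dev/null; python3 -c "
from h import *
st()"
```

```text
t 10.45 pos [ 0.4711 -0.2331  0.1314] yaw 104.12 tilt [0.0015 0.0014] F_tool [-1.27  4.15 -5.  ] Tz 0.127 T [-0.175 -0.877  0.127] gap 0.108 j6 0.61
```

```bash
python3 -m inch '[[[-1,0,0,0,0,0,-2],[-1,0,0,0,0,0,0],[0,0,0,0,0,0,0],[1,0,0,0,0,0,0],[1,0,0,0,0,0,0],[1,0,0,0,0,0,0],[1,0,0,0,0,0,0],[1,0,0,0,0,0,0],[1,0,0,-0.03,0,0,0],[1,0,0,-0.035,0,0,0],[1,0,0,-0.035,0,0,0],[1,0,0,0,0,0,0]]]'
python3 - <<'E'
from wfit import *
s,M=st();I=snapshot("wrist");cv2.imwrite("pics/w3.png",I)
wfit(I,(s["tool_pos"],s["tcp_rot"]),(.4706,-.2342,np.radians(106)),(225,130,120,150),"3")
E
```

```text
time: 11.65
tool_pos: [0.4721, -0.2352, 0.2365]
tcp_rot: [0.601, 0.799, -0.0, 0.004]
wrist_force: [0.9, -0.5, -0.6]
finger_gap: 0.999
t 11.65 pos [ 0.4721 -0.2352  0.2365] yaw 106.05 tilt [ 0.0055 -0.0048] F_tool [-0.77  0.74  0.63] Tz -0.040 T [-0.009 -0.003 -0.04 ] gap 0.999 j6 0.58
[ 4.70446633e-01 -2.33917412e-01  1.85373760e+00  4.09757993e-04] yaw 106.21134094634276 cost 308.7682800292969 2451.0435
tool shift [ 0.0016 -0.0012 -0.    ]
```

View pics/w3.png

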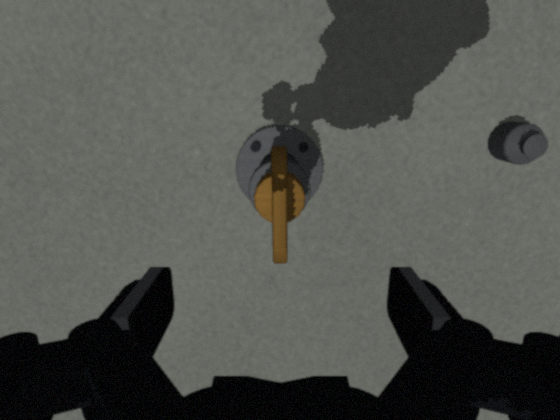

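Cap one turned 89–90° and is standing free; the wrist view shows the wing at (279,205) between open jaws. Now to the right outlet.

```bash
python3 -m inch '[[[1,0.0442,0.0137,0,0,0,0],[1,0.0442,0.0137,0,0,0,0],[1,0.0442,0.0137,0,0,0,0],[1,0.0442,0.0137,0,0,0,0],[1,0.0442,0.0137,0,0,0,0],[1,0.0442,0.0137,0,0,0,0],[1,0.0442,0.0137,0,0,0,0],[1,0.0442,0.0137,0,0,0,0],[1,0.0442,0.0137,0,0,0,0],[1,0.0442,0.0137,0,0,0,0]]]'
python3 -m inch '[[[1,0,0,0,0,0,-8.5],[1,0,0,0,0,0,-8.5],[1,0,0,0,0,0,-8.5],[1,0,0,0,0,0,-8.5],[1,0,0,0,0,0,-8.5],[1,0,0,0,0,0,-8.5],[1,0,0,0,0,0,-8.5],[1,0,0,0,0,0,-8.5],[1,0,0,0,0,0,-8.5],[1,0,0,0,0,0,-8.5],[1,0,0,0,0,0,-8.5],[1,0,0,0,0,0,-8.5]]]' >/dev/null
python3 -m inch '[[[1,0,0,0,0,0,-7],[1,0,0,0,0,0,0],[1,0,0,0,0,0,0]]]' >/dev/null
python3 - <<'E'
from wfit import *
s,M=st();I=snapshot("wrist");cv2.imwrite("pics/w4.png",I)
wfit(I,(s["tool_pos"],s["tcp_rot"]),(.4815,.2285,np.radians(214)),(225,130,120,150),"4")
E
```

```text
time: 12.7
tool_pos: [0.4792, 0.2308, 0.2301]
tcp_rot: [0.601, 0.799, -0.0, -0.0]
wrist_force: [1.3, -0.7, 0.2]
finger_gap: 0.999
t 14.20 pos [0.4796 0.2288 0.2304] yaw -145.15 tilt [-0.0012 -0.0003] F_tool [-0.11 -0.12 -0.76] Tz 0.003 T [-0.005 -0.003  0.003] gap 1.002 j6 -0.41
[0.48094618 0.22717636 3.77132997 0.0041532 ] yaw 216.08129059355315 cost 138.47592163085938 2899.2812
tool shift [-0.0002 -0.0021 -0.    ]
```

View pics/w4.png

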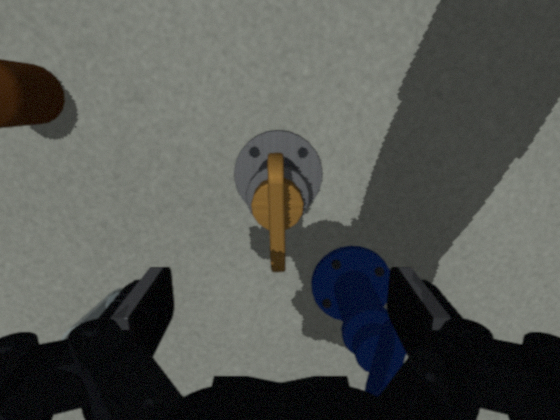

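View pics/wf_4.png

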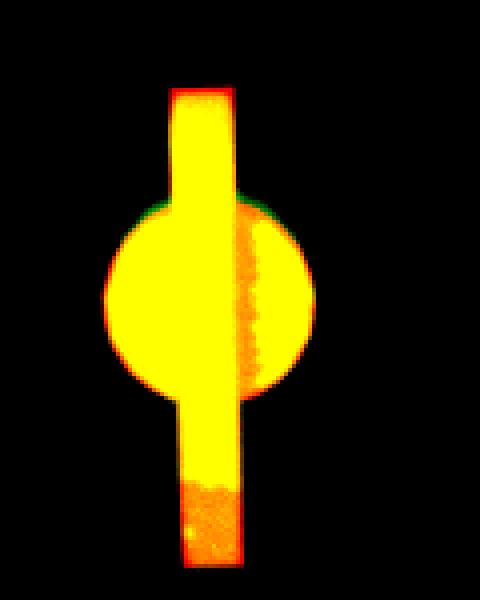

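The wrist view shows the brass wing at (278,210) and the blue look-alike to the lower right at (370,330), clear of the jaws by more than 40 mm. I'll shift y by -2.1 mm, turn -1.2° and descend.

```bash
python3 -m inch '[[[1,0,-0.0021,0,0,0,-1.2],[1,0,0,0.03,0,0,0],[1,0,0,0.03,0,0,0],[1,0,0,0.02,0,0,0],[1,0,0,0.011,0,0,0],[1,0,0,0.007,0,0,0],[1,0,0,0,0,0,0],[1,0,0,0,0,0,0]]]' 40
python3 - <<'E'
from wfit import *
s,M=st();I=snapshot("wrist");cv2.imwrite("pics/w5.png",I)
wfit(I,(s["tool_pos"],s["tcp_rot"]),(.481,.2275,np.radians(216)),(225,170,110,215),"5")
E
```

```text
time: 15.05
tool_pos: [0.4817, 0.2272, 0.1343]
tcp_rot: [-0.311, 0.95, -0.0, 0.001]
wrist_force: [0.2, 0.1, -0.6]
finger_gap: 1.001
t 15.05 pos [0.4817 0.2272 0.1343] yaw -143.75 tilt [0.0013 0.0001] F_tool [-0.21 -0.06  0.6 ] Tz 0.001 T [-0.038  0.017  0.001] gap 1.001 j6 -0.44
[0.48055357 0.22668117 3.76985307 0.0082663 ] yaw 215.99667053965928 cost 922.6551513671875 6220.1377
tool shift [ 0.0012  0.0003 -0.    ]
```

View pics/w5.png

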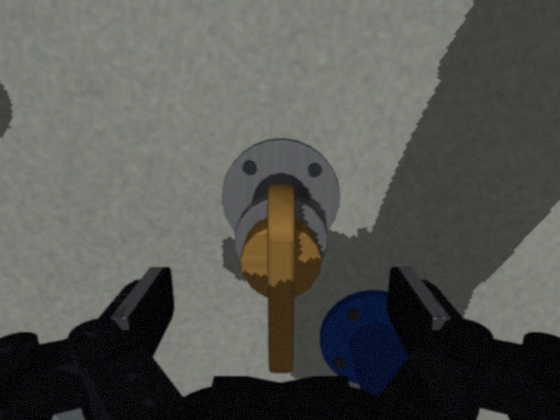

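The wing is centred between the jaws at (281,280) and aligned to 0.3°. Closing.

```bash
python3 -m inch '[[[1,0.0003,0,0.001,0,0,0.2],[-0.3,0,0,0,0,0,0],[-1,0,0,0,0,0,0],[-1,0,0,0,0,0,0],[-1,0,0,0,0,0,0],[-1,0,0,0,0,0,0],[-1,0,0,0,0,0,0],[-1,0,0,0,0,0,0],[-1,0,0,0,0,0,0],[-1,0,0,0,0,0,0],[-1,0,0,0,0,0,0]]]' 40
python3 -c "
from h import *
st()"; python3 -m inch '[[[-1,0,0,0,0,0,-1],[-1,0,0,0,0,0,-1],[-1,0,0,0,0,0,0],[-1,0,0,0,0,0,0]]]' >/dev/null
python3 -c "
from h import *
st()"; python3 -m inch '[[[-1,0,0,0,0,0,-1],[-1,0,0,0,0,0,-0.5],[-1,0,0,0,0,0,0],[-1,0,0,0,0,0,0]]]' >/dev/null
python3 -c "
from h import *
st()"
```

```text
time: 16.2
tool_pos: [0.4809, 0.2269, 0.1324]
tcp_rot: [-0.31, 0.951, -0.0, 0.0]
wrist_force: [-1.5, -0.8, 1.8]
finger_gap: 0.103
t 16.20 pos [0.4809 0.2269 0.1324] yaw -143.94 tilt [ 0.0002 -0.0002] F_tool [ 1.72  0.24 -1.79] Tz -0.023 T [-0.204  0.107 -0.023] gap 0.103 j6 -0.43
t 16.60 pos [0.4809 0.2269 0.1323] yaw -141.95 tilt [ 0.0001 -0.0002] F_tool [ 0.97 -0.26 -3.37] Tz -0.196 T [-0.315  0.087 -0.196] gap 0.107 j6 -0.47
t 17.00 pos [0.481  0.2269 0.1324] yaw -140.45 tilt [ 0.0002 -0.0002] F_tool [ 0.69 -1.34 -4.54] Tz -0.163 T [-0.428  0.011 -0.163] gap 0.107 j6 -0.50
```

```bash
python3 -m inch '[[[-1,0,0,0,0,0,-1],[-1,0,0,0,0,0,-0.5],[-1,0,0,0,0,0,0],[-1,0,0,0,0,0,0]]]' >/dev/null
python3 -c "
from h import *
st()"
```

```text
t 17.40 pos [0.481  0.2269 0.1323] yaw -138.95 tilt [ 0.0002 -0.0002] F_tool [ 1.71 -2.04 -4.32] Tz -0.174 T [-0.644 -0.029 -0.174] gap 0.106 j6 -0.52
```

```bash
python3 -m inch '[[[-1,0,0,0,0,0,-1],[-1,0,0,0,0,0,-0.5],[-1,0,0,0,0,0,0],[-1,0,0,0,0,0,0]]]' >/dev/null
python3 -c "
from h import *
st()"
```

```text
t 17.80 pos [0.481  0.2269 0.1323] yaw -137.45 tilt [ 0.0002 -0.0002] F_tool [ 1.88 -2.55 -4.69] Tz -0.200 T [-0.729 -0.133 -0.2  ] gap 0.107 j6 -0.55
```

```bash
python3 -m inch '[[[-1,0,0,0,0,0,-1],[-1,0,0,0,0,0,-0.5],[-1,0,0,0,0,0,0],[-1,0,0,0,0,0,0]]]' >/dev/null
python3 -c "
from h import *
st()"
```

```text
t 18.20 pos [0.481  0.2269 0.1323] yaw -135.95 tilt [ 0.0003 -0.0002] F_tool [ 1.32 -3.21 -4.69] Tz -0.134 T [-0.873 -0.237 -0.134] gap 0.108 j6 -0.57
```

It is loose anticlockwise: torque stays flat at 0.13–0.20 over 8°. I'll feel the other way gently too, as asked, which also gives me the home reference.

```bash
python3 -m inch '[[[-1,0,0,0,0,0,2],[-1,0,0,0,0,0,2],[-1,0,0,0,0,0,2],[-1,0,0,0,0,0,2],[-1,0,0,0,0,0,1.5],[-1,0,0,0,0,0,1],[-1,0,0,0,0,0,0],[-1,0,0,0,0,0,0]]]' >/dev/null
python3 -c "
from h import *
st()"
python3 -m inch '[[[-1,0,0,0,0,0,1],[-1,0,0,0,0,0,0.5],[-1,0,0,0,0,0,0],[-1,0,0,0,0,0,0]]]' >/dev/null
python3 -c "
from h import *
st()"
```

```text
t 19.00 pos [0.4809 0.227  0.1323] yaw -146.41 tilt [0.     0.0001] F_tool [ 2.27 -2.61 -5.87] Tz 0.150 T [-0.789 -0.108  0.15 ] gap 0.108 j6 -0.39
t 19.40 pos [0.4809 0.2271 0.1323] yaw -147.91 tilt [0.     0.0001] F_tool [ 0.85 -2.82 -4.85] Tz 0.178 T [-0.753 -0.124  0.178] gap 0.109 j6 -0.37
```

```bash
python3 -m inch '[[[-1,0,0,0,0,0,1],[-1,0,0,0,0,0,0.5],[-1,0,0,0,0,0,0],[-1,0,0,0,0,0,0]]]' >/dev/null
python3 -c "
from h import *
st()"
```

```text
t 19.80 pos [0.4809 0.2271 0.1324] yaw -149.41 tilt [0.     0.0002] F_tool [ 0.52 -2.98 -4.81] Tz 0.212 T [-0.668 -0.152  0.212] gap 0.110 j6 -0.34
```

```bash
python3 -m inch '[[[-1,0,0,0,0,0,0.5],[-1,0,0,0,0,0,0.5],[-1,0,0,0,0,0,0],[-1,0,0,0,0,0,0]]]' >/dev/null
python3 -c "
from h import *
st()"
```

```text
t 20.20 pos [0.4808 0.2271 0.1323] yaw -150.40 tilt [-0.      0.0001] F_tool [ 1.53 -3.05 -4.64] Tz 0.305 T [-0.649 -0.108  0.305] gap 0.107 j6 -0.32
```

Clockwise binds (0.31 N m, still well under 0.52), which confirms right-hand. Turning anticlockwise a quarter turn, about 97° of tool travel from here.

```bash
python3 -m inch '[[[-1,0,0,0,0,0,-4],[-1,0,0,0,0,0,-5],[-1,0,0,0,0,0,-5],[-1,0,0,0,0,0,-5],[-1,0,0,0,0,0,-5],[-1,0,0,0,0,0,-5],[-1,0,0,0,0,0,-5],[-1,0,0,0,0,0,-5],[-1,0,0,0,0,0,-5],[-1,0,0,0,0,0,-5],[-1,0,0,0,0,0,0]]]' >/dev/null; python3 -c "
from h import *
st()"
```

```text
t 21.30 pos [0.4817 0.2265 0.1324] yaw -101.30 tilt [ 0.0015 -0.0009] F_tool [ 5.64 -5.7  -3.97] Tz -0.162 T [-1.283 -0.886 -0.162] gap 0.108 j6 -1.18
```

```bash
python3 -m inch '[[[-1,0,0,0,0,0,-5],[-1,0,0,0,0,0,-5],[-1,0,0,0,0,0,-5],[-1,0,0,0,0,0,-5],[-1,0,0,0,0,0,-5],[-1,0,0,0,0,0,0]]]' >/dev/null; python3 -c "
from h import *
st()"; python3 -m inch '[[[-1,0,0,0,0,0,-5],[-1,0,0,0,0,0,-5],[-1,0,0,0,0,0,-5],[-1,0,0,0,0,0,-5],[-1,0,0,0,0,0,-3],[-1,0,0,0,0,0,0],[-1,0,0,0,0,0,0]]]' >/dev/null; python3 -c "
from h import *
st()"
```

```text
t 21.90 pos [0.4821 0.2265 0.1324] yaw -76.31 tilt [ 0.0024 -0.0008] F_tool [ 7.08 -4.48 -2.06] Tz -0.091 T [-1.207 -1.496 -0.091] gap 0.107 j6 -1.62
t 22.60 pos [0.4825 0.2267 0.1324] yaw -53.47 tilt [ 0.0032 -0.0004] F_tool [ 8.91 -4.5   0.79] Tz -0.124 T [-0.952 -2.008 -0.124] gap 0.107 j6 -2.01
```

```bash
python3 -m inch '[[[-1,0,0,0,0,0,2],[-1,0,0,0,0,0,0],[0,0,0,0,0,0,0],[1,0,0,0,0,0,0],[1,0,0,0,0,0,0],[1,0,0,0,0,0,0],[1,0,0,0,0,0,0],[1,0,0,0,0,0,0],[1,0,0,-0.03,0,0,0],[1,0,0,-0.035,0,0,0],[1,0,0,-0.035,0,0,0],[1,0,0,0,0,0,0]]]'
python3 - <<'E'
from wfit import *
s,M=st();I=snapshot("wrist");cv2.imwrite("pics/w6.png",I)
wfit(I,(s["tool_pos"],s["tcp_rot"]),(.481,.227,np.radians(-55)),(225,130,120,150),"6")
for n in("scene","side"):cv2.imwrite(f"pics/{n}1.png",snapshot(n))
cv2.imwrite("pics/fin.png",np.vstack([cv2.imread("pics/scene1.png")[90:330,150:500],cv2.imread("pics/side1.png")[90:400,150:500]]))
E
```

```text
time: 23.8
tool_pos: [0.4829, 0.2274, 0.2375]
tcp_rot: [0.885, -0.465, 0.003, -0.002]
wrist_force: [1.3, -0.6, 1.2]
finger_gap: 1.0
t 23.80 pos [0.4829 0.2274 0.2375] yaw -55.44 tilt [0.0072 0.0014] F_tool [ 1.24 -0.67 -1.22] Tz 0.049 T [-0.002 -0.018  0.049] gap 1.000 j6 -1.98
[ 4.81914094e-01  2.26416431e-01 -9.69881726e-01  5.20454120e-04] yaw -55.570129516869606 cost 257.03216552734375 2473.4038
tool shift [ 0.0002  0.0013 -0.    ]
```

View pics/fin.png

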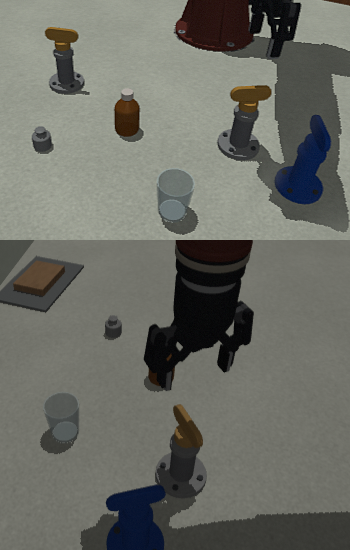

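View pics/w6.png

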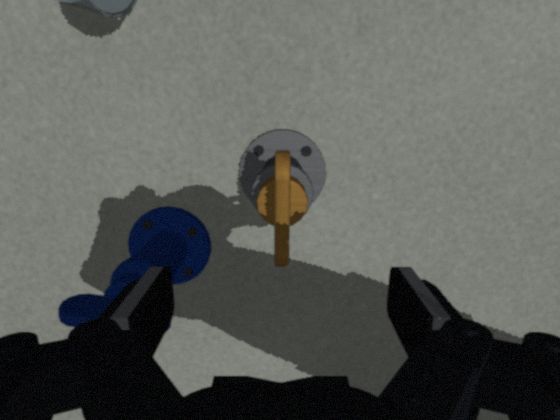

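Both wings stand a quarter turn round: the left is at scene crop (62,38) and the right at (250,92). Bottle, beaker and weight are where they were. The arm is clear.

```bash
python3 -c "
from bench import *
print(finish_job())"
```

```text
the job is handed in; nothing more can be done
None
```

Both brass caps are slackened by about a quarter turn, and I handed the job in at about 24 s with the gripper open and about 80 mm above the wing.

| Outlet | Thread | Bound at | Loosening torque | Unscrewed from home | Way turned |
|---|---|---|---|---|---|
| Left, near (0.470, -0.234) | left-hand | 0.31 N m anticlockwise | about 0.18 N m | about 90° | clockwise |
| Right, near (0.481, 0.227) | right-hand | 0.31 N m clockwise | about 0.09–0.20 N m | about 91° | anticlockwise |

- **Stems:** I felt both caps gently both ways. Neither reached the 0.52 N m damage limit, and side forces stayed below about 10 N.
- **Surroundings:** In the last pictures the bottle, beaker and weight look unmoved, and the blue look-alike was not touched. I judged this by eye and did not measure it.
- **Disagreement:** The two fixed cameras put the left wing's starting direction about 4° off from the wrist camera. I used the wrist view, and the grip then closed with almost no torque.
- **Not known:** Nothing showed which outlet is a and which is b, so I did the left one first.

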